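# Reset the peak pointer of the cap-torque tester

### The arm

A 7-joint arm with a two-finger parallel gripper is mounted at the origin on the work surface. World frame = base frame: x ahead of the robot, y to its left, z up, the work surface at z = 0. Lengths are in m, angles in rad, forces in N, time in s.
With the tool pointing down it reaches from about 0.425 to 0.875 m from the base axis. Payload 9.9 kg.
Tool frame: the origin (TCP) lies on the centre line of the jaws, within the pads' length; the fingertips stand 22 mm ahead of it and the grasp point (between the pads) lies 3 mm ahead of it; x points along the fingers, y is the direction in which the jaws open and shut, and the axes are right-handed (so a half turn about x gives the same grasp; the last joint's range is limited). The gripper opens to 85 mm and grips with 20 to 120 N. Pads are 22 mm wide; open, the fingers measure 114 mm over their backs; the gripper's body (76 mm by 85 mm) begins 54 mm behind the grasp point. The pads swing forward as they close: fully open they stand 13 mm farther back than shut.
Start: joints at [1.094, 0.576, 0.025, 1.437, -0.015, 1.129, -0.057], TCP at [0.258, -0.624, 0.253] pointing down, gripper open.
Joint ranges: [-2.76, 2.76], [-0.34, 2.15], [-1.52, 1.57], [0.19, 2.46], [-1.09, 4.23], [0.17, 1.99], [-2.82, 2.82]. Speed limits (rad/s): [2.22, 2.22, 3.01, 3.01, 3.14, 3.14, 3.14].

### API

Orientations are given as a rotation vector (axis times angle).
In Python, from rig import env, vision, ticket gives the robot as it stands. The module is installed in compiled form; this text tells all that it offers.
- The arm moves only by the shell command python3 -m pendant 'ROWS'. ROWS is JSON, a list of rows, each an object of numbers: "x", "y", "z": the shift along the tool's x, y, z in mm; "wx", "wy", "wz": the turn, a rotation vector about the tool's x, y, z in degrees; "claw": the opening, from 0 (shut) to 1 (fully open). A call has 1 to 12 rows; each row is the pose to reach, as a shift and turn from the pose measured when the call began, along the tool's axes at that moment; what a row does not reach only later rows make up. A row lasts 1/10 s, in which the tool goes at most 50 mm and 8.59 degrees, less where a joint would pass 70% of its speed; a pose out of reach is approached as far as the arm can. A call with a gripper value outside its range is refused whole. The fingers move at their own pace and stop on an object; the grip force is fixed at half the most. Time passes only in rows, so rows that repeat a pose let the fingers close. It gives the time, the measured TCP pose, the force and the opening at its end, in the units of the state.
- env.get_obs(): the state, without advancing time (a new reading comes with each control period).
- vision.read_camera(name): name is "side" or "top" or "wrist"; returns the picture (420x560x3 uint8, red, green, blue); there is no depth.
- vision.camera_info(name): a dict with "camera_matrix" (3x3 intrinsics, pixels), "origin" and "rotation" of the camera in the world. Camera axes: x right, y up, looking along -z (the intrinsics and any distortion apply to the point x, -y, -z); pixel columns grow to the right and rows downward; lengths in m; the calibration is good to about 2 mm. The wrist camera is an equidistant fisheye: a pixel r from the principal point sees the ray r / f radians off the axis. A picture is of the moment at which its call begins: read the wrist's pose just before it. camera_info takes no time and is no camera call; for the wrist camera it gives the pose at the moment of the call.
- ticket.job_done(): hands the job in, once; it reports no verdict.
The state is a dict: "clock": time; "q": joint angles; "joint_velocities": joint speeds; "effort": joint torques, N m; "position": TCP position; "tool_rot": TCP orientation; "force": force on the tool from outside, world axes, zero at the start; "moment": the same for the moment, N m; "grip_width": opening from 0.0 (shut) to 1.0 (fully open).
Only numpy, scipy, OpenCV 4.12 (cv2) and the standard library are available. Lean on these libraries where they do the work, as an engineer would, in place of code of your own. Each camera call takes 0.05 s, during which the arm holds its last target.

### The job

Get the cap-torque tester ready to test the amber bottle that stands in it: turn its red reset knob anticlockwise (seen from above) until the red peak pointer is fully back at its zero stop, then let go. Leave the bottle standing in the tester, and do not turn the black knob of the green timer.

Things in the scene. Friction and masses are not known exactly. Their poses are not given: they have to be found in the camera images.
- reset_knob (a joint): red reset knob with the red peak pointer, on the white dial (120 mm across) of the tester, a fixed white box 136 mm square. 0 = pointer at the zero stop (hard stop, dark post beside a green patch); grows clockwise seen from above, to 4.71 rad; left at 0.7 to 1.3 rad. Turns about the vertical with 0.06 N m of friction, no spring: stays where left
- reset_grip (a point): on the red knob's vertical axis, at grip height, 108 mm above the table. The knob is an upright bar 42 mm long, 14 mm thick, 42 mm tall, on a disc 42 mm across; bar top 14 mm above this point, disc top 25 mm below, dial 34 mm below. z up; x along the bar to the pointer's tip (46 mm out), turning with the knob; pinch across y from above
- sample_mid (a point): centre, half-way up, of the loose amber sample bottle (39 mm across, 95 mm tall with black cap, paper label) that stands upright between four short rubber posts on the tester's grey seat, 30 mm above the table, 120 mm from the red knob's axis; its top is 125 mm above the table. z is the bottle's axis
- timer_tip (a point): tip of the black pointer of the timer, a fixed round green case 132 mm across with a white dial and a black bar knob shaped like the red one, its top 108 mm above the table. The tip is 44 mm from that knob's vertical axis, 64 mm above the table; x points from axis to tip. The black knob turns as easily as the red and is to be left alone
Things that resemble listed ones, but are neither listed nor needed, are in the scene too. What is shaped like the part that bears sample_mid but blue or pink is not meant.

How it is judged:
By the outcome, as a careful person would: the job done as asked, in the order asked, and still so for the second after the job is handed in, with the robot touching nothing.
It also fails if it takes over 29 s, if anything falls off the work surface, if the arm or the gripper's body presses on something with over 40 N, if the wrist force passes 120 N, or if a joint passes its speed limit or range.

## Working session

There is one attempt and no reset: what is moved stays moved. The work goes in short steps, Python scripts to look and compute and a shell command to move; the robot and the scene stay as the last step left them, time stands still between calls to the robot, and variables do not carry over. Pictures are saved under pics/ and viewed, and the job is handed in when it is done.

```bash
mkdir -p pics
python3 - <<'E'
from rig import env,vision,ticket
import cv2
for n in ["top","side","wrist"]:
    i=vision.camera_info(n);print(n,i)
    cv2.imwrite(f"pics/{n}0.png",vision.read_camera(n)[:,:,::-1])
o=env.get_obs();print(o)
E
```

```text
top {'camera_matrix': array([[416.23272515,   0.        , 288.06886317],
       [  0.        , 416.23272515, 209.42578356],
       [  0.        ,   0.        ,   1.        ]]), 'origin': array([0.38477328, 0.02966504, 0.9434228 ]), 'rotation': array([ 0.12764433, -0.14397099, -1.59162233])}
side {'camera_matrix': array([[461.72767008,   0.        , 268.15869053],
       [  0.        , 461.72767008, 208.57081378],
       [  0.        ,   0.        ,   1.        ]]), 'origin': array([ 0.5091042 , -0.60307892,  0.85389744]), 'rotation': array([ 0.67469196, -0.0034103 ,  0.03762223])}
wrist {'camera_matrix': array([[325.1922621 ,   0.        , 282.5339939 ],
       [  0.        , 325.1922621 , 207.29816081],
       [  0.        ,   0.        ,   1.        ]]), 'origin': array([ 0.33385055, -0.59070481,  0.37277901]), 'rotation': array([-0.28561338,  0.19359079, -1.16723587])}
{'clock': 0.15, 'q': array([ 1.09419333,  0.57635054,  0.02486313,  1.43770987, -0.01501583,
        1.12900978, -0.05654057]), 'joint_velocities': array([-2.03516097e-03, -1.77154527e-03,  2.87195116e-04, -2.20346840e-03,
       -7.21532946e-04, -4.81610537e-04,  6.69592200e-06]), 'effort': array([ 4.80093629e-03, -7.66266346e+01,  2.25311972e+00, -2.86181098e+01,
        1.54581538e-02,  9.76288196e-03,  3.79103682e-07]), 'position': array([ 0.25826261, -0.62329493,  0.25263505]), 'tool_rot': array([ 2.00612453,  0.40047077, -2.00675241]), 'force': array([-0.11360598,  0.48357786, -0.43051261]), 'moment': array([-0.01056932,  0.02050809,  0.01983581]), 'grip_width': 0.9993119622471589}
```

View pics/top0.png

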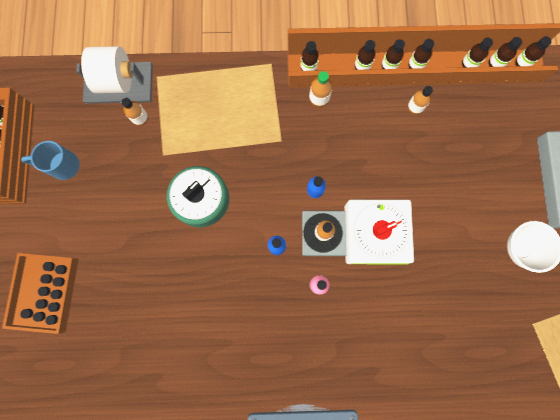

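View pics/side0.png

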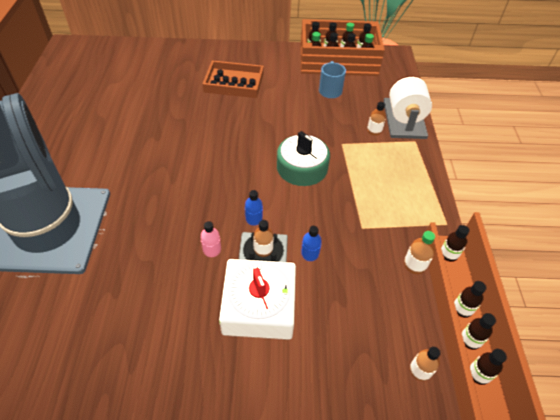

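The top view shows the tester's knob at about (381,230), the pointer tip at about (402,220) and the green patch at (380,207). The bottle is at (325,230). Next I zoom in.

Run:
```python
import cv2,numpy as np
t=cv2.imread("pics/top0.png")[190:275,295:420];s=cv2.imread("pics/side0.png")[205:345,205:330]
cv2.imwrite("pics/z0.png",cv2.resize(t,None,fx=6,fy=6,interpolation=cv2.INTER_CUBIC))
cv2.imwrite("pics/z1.png",cv2.resize(s,None,fx=4.2,fy=4.2,interpolation=cv2.INTER_CUBIC))
```

```text
(no output)
```

View pics/z0.png

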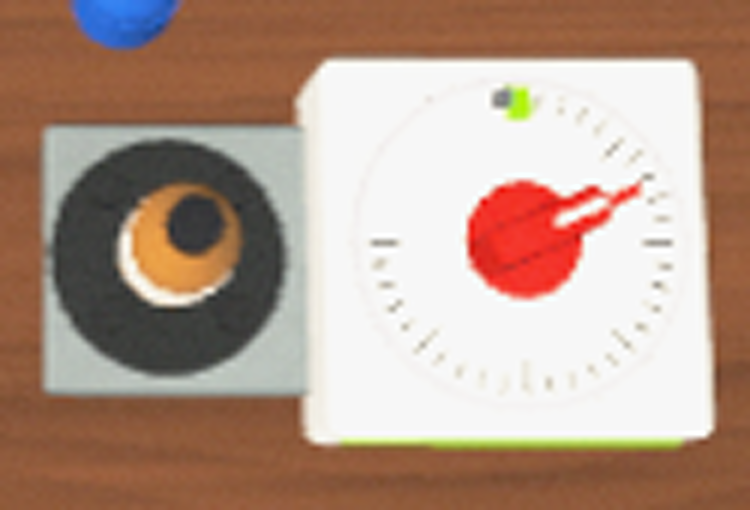

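View pics/z1.png

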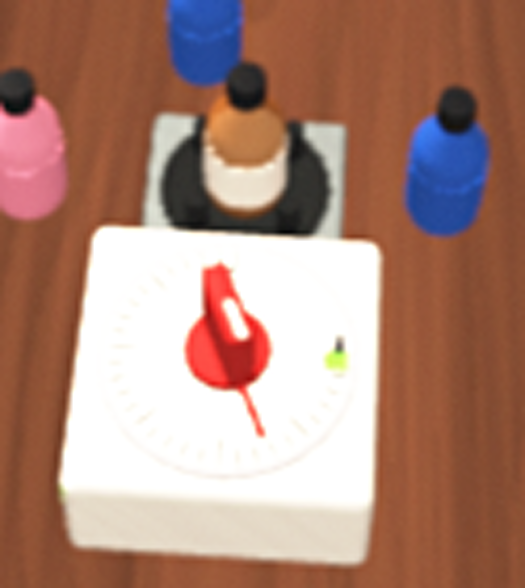

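View pics/wrist0.png

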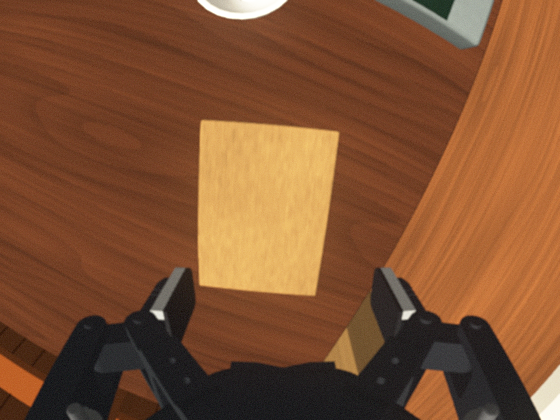

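```bash
cat > h.py <<'E'
import numpy as np
from rig import vision,env
from scipy.spatial.transform import Rotation as R
def ray(info,p):
    K=info["camera_matrix"];d=np.array([(p[0]-K[0,2])/K[0,0],(p[1]-K[1,2])/K[1,1]])
    if info.get('fish'):
        r=np.hypot(*d);v=np.array([*(d/r*np.sin(r)),np.cos(r)]) if r>0 else np.array([0,0,1.])
    else: v=np.array([*d,1.])
    return R.from_rotvec(info["rotation"]).apply([v[0],-v[1],-v[2]])
def at(info,p,z):
    v=ray(info,p);o=info["origin"];return o+v*(z-o[2])/v[2]
E
python3 - <<'E'
from h import *
t=vision.camera_info("top");s=vision.camera_info("side")
T=lambda u,v:(295+(u+.5)/6-.5,190+(v+.5)/6-.5);S=lambda u,v:(205+(u+.5)/4.2-.5,205+(v+.5)/4.2-.5)
P=dict(td=at(t,T(524,239),.083),tt=at(t,T(641,185),.078),tp=at(t,T(502,97),.08),tg=at(t,T(517,103),.074),
tdialL=at(t,T(385,242),.074),tdialR=at(t,T(658,242),.074),tcap=at(t,T(195,224),.125),tbarhi=at(t,T(582,205),.122),
sd=at(s,S(228,347),.083),st=at(s,S(263,435),.078),sp=at(s,S(340,345),.08),scap=at(s,S(246,75),.125),sb1=at(s,S(214,268),.122),sb2=at(s,S(237,325),.122))
for k,v in P.items():print(k,v.round(4))
ang=lambda a,b:np.degrees(np.arctan2(*(b-a)[1::-1]))
print(ang(P['td'],P['tt']),ang(P['sd'],P['st']),ang(P['td'],P['tp']),ang(P['td'],P['tcap']),ang(P['sb1'],P['sb2']))
for a,b in(('td','tt'),('sd','st'),('td','tcap'),('sd','scap')):print(np.linalg.norm((P[a]-P[b])[:2]))
o=env.get_obs();print(R.from_rotvec(o['tool_rot']).as_matrix().round(3))
E
```

```text
td [ 0.4874 -0.1757  0.083 ]
tt [ 0.506  -0.2193  0.078 ]
tp [ 0.5382 -0.1719  0.08  ]
tg [ 0.537  -0.1785  0.074 ]
tdialL [ 0.4886 -0.129   0.074 ]
tdialR [ 0.4862 -0.2249  0.074 ]
tcap [ 0.49   -0.0571  0.125 ]
tbarhi [ 0.4936 -0.1865  0.122 ]
sd [ 0.4892 -0.1767  0.083 ]
st [ 0.5063 -0.2166  0.078 ]
sp [ 0.5394 -0.1719  0.08  ]
scap [ 0.492  -0.0557  0.125 ]
sb1 [ 0.4822 -0.1596  0.122 ]
sb2 [ 0.4935 -0.1875  0.122 ]
-66.84458189375992 -66.72554009193378 4.265344166464258 88.70438237340362 -67.96749074350578
0.047366524525909656
0.043402656851665285
0.11863802846895029
0.12102904813906361
[[-0.001  0.383 -0.924]
 [ 0.001 -0.924 -0.383]
 [-1.    -0.001  0.   ]]
```

```bash
python3 -m pendant '[{"x":0,"y":-40,"z":-47,"wx":-9,"claw":1},{"x":0,"y":-80,"z":-95,"wx":-17,"claw":1},{"x":0,"y":-120,"z":-142,"wx":-26,"claw":1},{"x":0,"y":-160,"z":-189,"wx":-34,"claw":1},{"x":0,"y":-200,"z":-236,"wx":-43,"claw":1},{"x":0,"y":-240,"z":-283,"wx":-51,"claw":1},{"x":0,"y":-280,"z":-330,"wx":-60,"claw":1},{"x":10,"y":-325,"z":-384,"wx":-69,"claw":1},{"x":20,"y":-325,"z":-384,"wx":-77,"claw":1},{"x":30,"y":-325,"z":-384,"wx":-86,"claw":1},{"x":30,"y":-325,"z":-384,"wx":-90,"claw":1},{"x":30,"y":-325,"z":-384,"wx":-90,"claw":1}]'
```

```text
$[0]: bad value
```

```bash
python3 -m pendant '[{"x":0,"y":-40,"z":-47,"wx":-8,"wy":0,"wz":0,"claw":1.0}]'
```

```text
clock: 0.25
position: [0.2763, -0.5832, 0.2517]
tool_rot: [1.922, 0.517, -1.93]
force: [0.9, -0.9, 0.1]
grip_width: 1.0
```

```bash
cat >> h.py <<'E'
def go(x,y,z,deg):
    o=env.get_obs();M=R.from_rotvec(o['tool_rot']);ya=deg*np.pi/180
    Y=np.array([np.cos(ya),np.sin(ya),0]);X=np.array([0,0,-1.]);D=R.from_matrix(np.c_[X,Y,np.cross(X,Y)])
    print('pos',o['position'].round(4),'shift',(M.inv().apply(np.array([x,y,z])-o['position'])*1000).round(1),'turn',np.degrees((M.inv()*D).as_rotvec()).round(2),'yaw',np.degrees(np.arctan2(*M.as_matrix()[1::-1,1])).round(2),'t',o['clock'],'F',o['force'].round(1),'q',o['q'].round(2),'g',round(o['grip_width'],3))
E
python3 -c "
from h import *
go(.488,-.176,.22,23)"
```

```text
pos [ 0.2763 -0.5832  0.2517] shift [  30.2 -246.3 -387.4] turn [-82.92   0.17   0.21] yaw -59.92 t 0.25 F [ 0.9 -0.9  0.1] q [ 1.06  0.53 -0.01  1.52  0.01  1.09  0.  ] g 1.0
```

```bash
python3 -m pendant '[{"x":0,"y":-25,"z":-39,"wx":-8,"wy":0,"wz":0,"claw":1.0},{"x":0,"y":-50,"z":-78,"wx":-16,"wy":0,"wz":0,"claw":1.0},{"x":0,"y":-75,"z":-117,"wx":-24,"wy":0,"wz":0,"claw":1.0},{"x":0,"y":-100,"z":-156,"wx":-32,"wy":0,"wz":0,"claw":1.0},{"x":0,"y":-125,"z":-195,"wx":-40,"wy":0,"wz":0,"claw":1.0},{"x":0,"y":-150,"z":-234,"wx":-48,"wy":0,"wz":0,"claw":1.0},{"x":0,"y":-175,"z":-273,"wx":-56,"wy":0,"wz":0,"claw":1.0},{"x":0,"y":-200,"z":-312,"wx":-64,"wy":0,"wz":0,"claw":1.0},{"x":10,"y":-225,"z":-351,"wx":-72,"wy":0,"wz":0,"claw":1.0},{"x":20,"y":-246,"z":-387,"wx":-80,"wy":0,"wz":0,"claw":1.0},{"x":30,"y":-246,"z":-387,"wx":-83,"wy":0,"wz":0,"claw":1.0},{"x":30,"y":-246,"z":-387,"wx":-83,"wy":0,"wz":0,"claw":1.0}]'
python3 - <<'E'
from h import *
import cv2
go(.488,-.176,.111,23)
i=vision.camera_info("wrist");print(i)
cv2.imwrite("pics/w1.png",vision.read_camera("wrist")[:,:,::-1])
cv2.imwrite("pics/s1.png",vision.read_camera("side")[:,:,::-1])
E
```

```text
clock: 1.45
position: [0.4875, -0.1752, 0.219]
tool_rot: [0.903, 1.379, -0.909]
force: [-0.7, -0.8, 0.2]
grip_width: 0.998
pos [ 0.4875 -0.1752  0.219 ] shift [108.    0.8   1.2] turn [ 0.26 -0.12  0.34] yaw 23.26 t 1.45 F [-0.7 -0.8  0.2] q [ 0.58  0.41 -0.46  1.88  0.23  0.91  0.42] g 0.998
{'camera_matrix': array([[325.1922621 ,   0.        , 282.5339939 ],
       [  0.        , 325.1922621 , 207.29816081],
       [  0.        ,   0.        ,   1.        ]]), 'origin': array([ 0.45548583, -0.09846538,  0.33942739]), 'rotation': array([-0.31892475, -0.05863409,  0.40304192])}
```

View pics/w1.png

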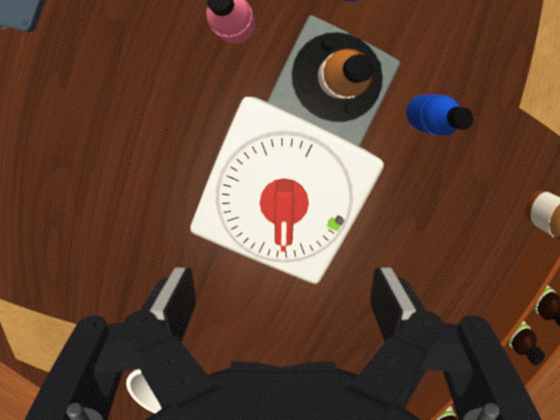

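View pics/s1.png

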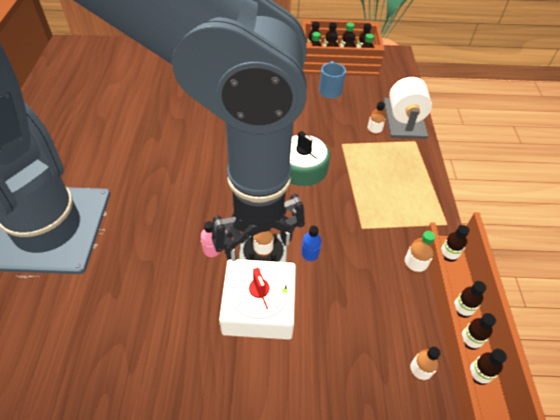

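The wrist view shows the red disc centred at about (284,203), the bar vertical in the picture with its tip at (284,249), and the fingers on either side. I check the position from this view.

Run:
```python
from h import *
import cv2
i=vision.camera_info("wrist");i['fish']=1
a=at(i,(284,202.5),.083);b=at(i,(284,249),.078);print(a,b,np.degrees(np.arctan2(*(b-a)[1::-1])),np.linalg.norm((b-a)[:2]))
print(at(i,(340,220),.08))
im=cv2.imread("pics/w1.png")[90:290,180:400];cv2.imwrite("pics/w1z.png",cv2.resize(im,None,fx=3,fy=3))
```

```text
[ 0.48727872 -0.17589821  0.083     ] [ 0.50491908 -0.21754239  0.078     ] -67.04261722816695 0.04522631687000194
[ 0.53839911 -0.1724463   0.08      ]
```

View pics/w1z.png

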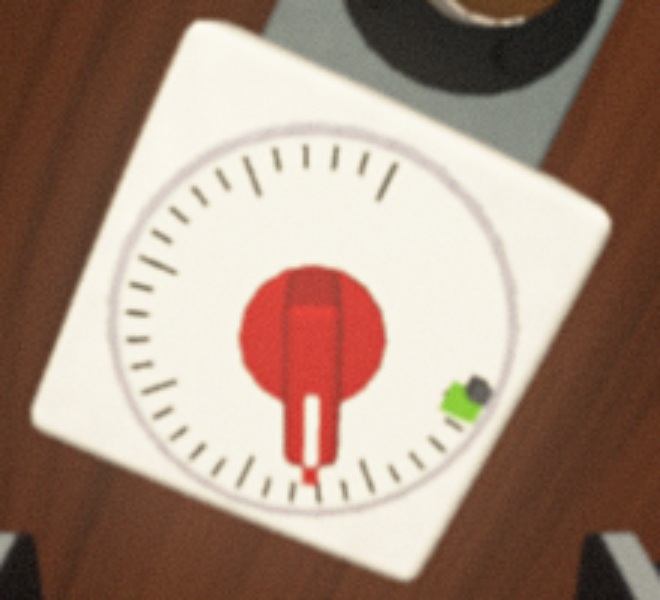

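```bash
python3 -m pendant '[{"x":40,"y":1,"z":1,"wx":0,"wy":0,"wz":0,"claw":1.0},{"x":75,"y":1,"z":1,"wx":0,"wy":0,"wz":0,"claw":1.0},{"x":95,"y":1,"z":1,"wx":0,"wy":0,"wz":0,"claw":1.0},{"x":107,"y":1,"z":1,"wx":0,"wy":0,"wz":0,"claw":1.0},{"x":107,"y":1,"z":1,"wx":0,"wy":0,"wz":0,"claw":1.0},{"x":107,"y":1,"z":1,"wx":0,"wy":0,"wz":0,"claw":1.0}]'
python3 - <<'E'
from h import *
import cv2
go(.4877,-.176,.112,23)
cv2.imwrite("pics/w2.png",vision.read_camera("wrist")[:,:,::-1])
E
```

```text
clock: 2.15
position: [0.4885, -0.1785, 0.114]
tool_rot: [0.908, 1.374, -0.915]
force: [-0.3, -0.2, -0.2]
grip_width: 1.001
pos [ 0.4885 -0.1785  0.114 ] shift [ 2.   0.2 -2.6] turn [-0.17  0.03  0.26] yaw 22.83 t 2.15 F [-0.3 -0.2 -0.2] q [ 0.53  0.55 -0.4   2.    0.34  0.66  0.31] g 1.001
```

View pics/w2.png

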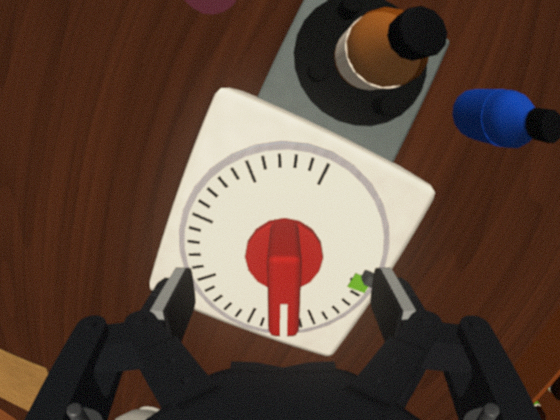

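The bar (column 284) is centred between the pads (about columns 180 and 380), so I trim the position and close.

```bash
python3 -m pendant '[{"x":2,"y":0,"z":-2.5,"wx":0,"wy":0,"wz":0,"claw":1.0},{"x":2,"y":0,"z":-2.5,"wx":0,"wy":0,"wz":0,"claw":0.5},{"x":2,"y":0,"z":-2.5,"wx":0,"wy":0,"wz":0,"claw":0.0},{"x":2,"y":0,"z":-2.5,"wx":0,"wy":0,"wz":0,"claw":0.0},{"x":2,"y":0,"z":-2.5,"wx":0,"wy":0,"wz":0,"claw":0.0},{"x":2,"y":0,"z":-2.5,"wx":0,"wy":0,"wz":0,"claw":0.0},{"x":2,"y":0,"z":-2.5,"wx":0,"wy":0,"wz":0,"claw":0.0},{"x":2,"y":0,"z":-2.5,"wx":0,"wy":0,"wz":0,"claw":0.0},{"x":2,"y":0,"z":-2.5,"wx":0,"wy":0,"wz":0,"claw":0.0},{"x":2,"y":0,"z":-2.5,"wx":0,"wy":0,"wz":0,"claw":0.0}]'
python3 - <<'E'
from h import *
go(.4877,-.176,.112,23)
print(env.get_obs()['moment'])
E
```

```text
clock: 3.2
position: [0.488, -0.176, 0.1124]
tool_rot: [0.908, 1.373, -0.914]
force: [-0.3, 0.3, 4.1]
grip_width: 0.152
pos [ 0.488  -0.176   0.1124] shift [ 0.4 -0.3 -0.1] turn [-0.14  0.06  0.21] yaw 22.86 t 3.2 F [-0.3  0.3  4.1] q [ 0.52  0.55 -0.39  2.    0.34  0.66  0.31] g 0.152
[ 0.1952232  -0.10636177  0.03751145]
```

```bash
python3 -m pendant '[{"x":0,"y":0,"z":0,"wx":-6,"wy":0,"wz":0,"claw":0.0},{"x":0,"y":0,"z":0,"wx":-12,"wy":0,"wz":0,"claw":0.0},{"x":0,"y":0,"z":0,"wx":-18,"wy":0,"wz":0,"claw":0.0},{"x":0,"y":0,"z":0,"wx":-24,"wy":0,"wz":0,"claw":0.0},{"x":0,"y":0,"z":0,"wx":-30,"wy":0,"wz":0,"claw":0.0},{"x":0,"y":0,"z":0,"wx":-36,"wy":0,"wz":0,"claw":0.0},{"x":0,"y":0,"z":0,"wx":-42,"wy":0,"wz":0,"claw":0.0},{"x":0,"y":0,"z":0,"wx":-48,"wy":0,"wz":0,"claw":0.0},{"x":0,"y":0,"z":0,"wx":-53,"wy":0,"wz":0,"claw":0.0},{"x":0,"y":0,"z":0,"wx":-58,"wy":0,"wz":0,"claw":0.0},{"x":0,"y":0,"z":0,"wx":-58,"wy":0,"wz":0,"claw":0.0}]'
python3 - <<'E'
from h import *
import cv2
go(.4877,-.176,.112,90)
print(env.get_obs()['moment'])
cv2.imwrite("pics/w3.png",vision.read_camera("wrist")[:,:,::-1])
cv2.imwrite("pics/s3.png",cv2.resize(vision.read_camera("side")[200:350,190:340,::-1],None,fx=4,fy=4))
E
```

```text
clock: 4.3
position: [0.4882, -0.176, 0.1125]
tool_rot: [0.123, 1.57, -0.126]
force: [0.3, 0.8, 4.3]
grip_width: 0.156
pos [ 0.4882 -0.176   0.1125] shift [ 0.5 -0.1 -0.5] turn [-9.06 -0.13  0.13] yaw 80.94 t 4.3 F [0.3 0.8 4.3] q [ 0.71  0.6  -0.68  2.    0.56  0.74  1.1 ] g 0.156
[ 0.25252737 -0.16714165  0.04728611]
```

View pics/w3.png

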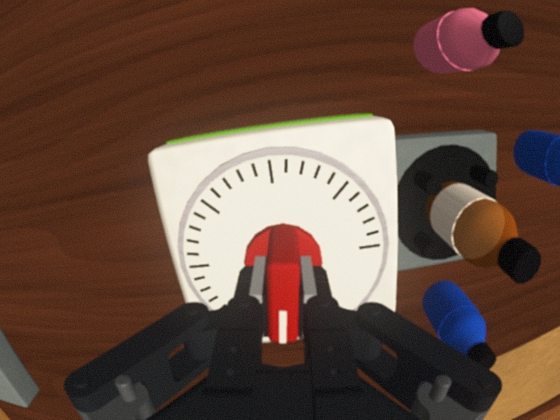

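View pics/s3.png

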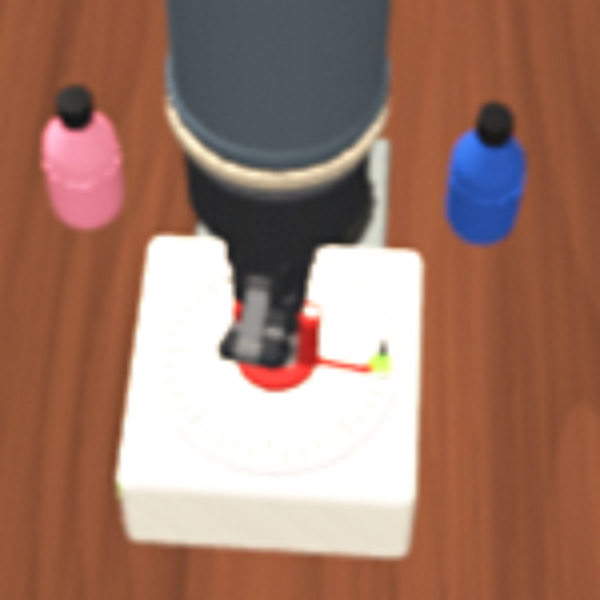

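The side view shows the pointer at about (370,368), just short of the post at (384,350). I continue slowly and watch the vertical moment.

```bash
python3 -m pendant '[{"x":0,"y":0,"z":0,"wx":-3,"wy":0,"wz":0,"claw":0.0},{"x":0,"y":0,"z":0,"wx":-6,"wy":0,"wz":0,"claw":0.0},{"x":0,"y":0,"z":0,"wx":-8,"wy":0,"wz":0,"claw":0.0},{"x":0,"y":0,"z":0,"wx":-9,"wy":0,"wz":0,"claw":0.0},{"x":0,"y":0,"z":0,"wx":-9,"wy":0,"wz":0,"claw":0.0}]'
python3 - <<'E'
from h import *
go(.4877,-.176,.112,90)
print(env.get_obs()['moment'])
E
```

```text
clock: 4.9
position: [0.4882, -0.1759, 0.1125]
tool_rot: [0.004, 1.573, -0.007]
force: [-0.4, 1.3, 3.9]
grip_width: 0.156
pos [ 0.4882 -0.1759  0.1125] shift [ 0.5 -0.1 -0.5] turn [-0.41 -0.15  0.1 ] yaw 89.59 t 4.9 F [-0.4  1.3  3.9] q [ 0.74  0.61 -0.73  1.99  0.59  0.76  1.22] g 0.156
[ 0.33431376 -0.2142188  -0.85117907]
```

```bash
python3 -m pendant '[{"x":0,"y":0,"z":0,"wx":-1,"wy":0,"wz":0,"claw":0.0},{"x":0,"y":0,"z":0,"wx":-2,"wy":0,"wz":0,"claw":0.0},{"x":0,"y":0,"z":0,"wx":-2,"wy":0,"wz":0,"claw":0.0}]'
python3 - <<'E'
from h import *
import cv2
go(.4877,-.176,.112,90)
print(env.get_obs()['moment'])
cv2.imwrite("pics/s4.png",cv2.resize(vision.read_camera("side")[200:350,190:340,::-1],None,fx=4,fy=4))
E
```

```text
clock: 5.2
position: [0.4882, -0.176, 0.1125]
tool_rot: [-0.022, 1.573, 0.02]
force: [-0.6, 2.5, 4.7]
grip_width: 0.153
pos [ 0.4882 -0.176   0.1125] shift [ 0.5 -0.  -0.5] turn [ 1.53 -0.14  0.08] yaw 91.53 t 5.2 F [-0.6  2.5  4.7] q [ 0.74  0.61 -0.74  1.99  0.59  0.76  1.25] g 0.153
[ 0.47795319 -0.12871532 -1.80425386]
```

View pics/s4.png

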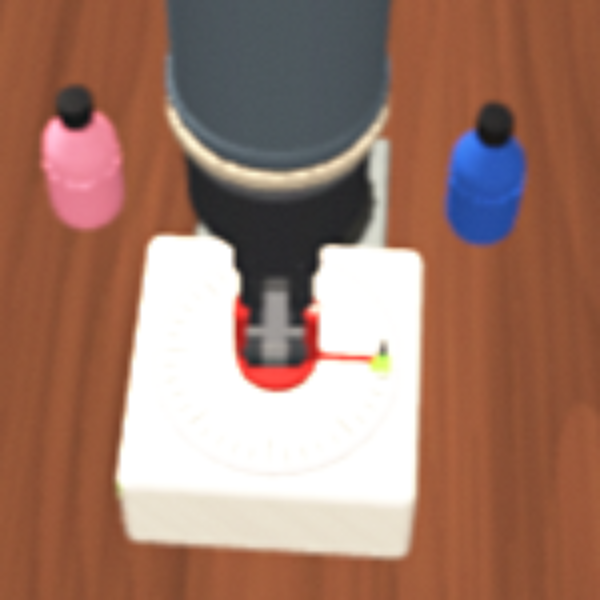

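At the stop the moment is 1.8 N m, far above friction. I ease off part of it, keep a slight push toward the stop, then open.

```bash
python3 -m pendant '[{"x":0,"y":0,"z":0,"wx":1,"wy":0,"wz":0,"claw":0.0},{"x":0,"y":0,"z":0,"wx":2,"wy":0,"wz":0,"claw":0.0},{"x":0,"y":0,"z":0,"wx":2,"wy":0,"wz":0,"claw":0.0}]'
python3 - <<'E'
from h import *
go(.4877,-.176,.112,90)
print(env.get_obs()['moment'])
E
```

```text
clock: 5.55
position: [0.4882, -0.176, 0.1125]
tool_rot: [0.005, 1.573, -0.008]
force: [1.2, 0.6, 2.6]
grip_width: 0.154
pos [ 0.4882 -0.176   0.1125] shift [ 0.5 -0.  -0.5] turn [-0.49 -0.14  0.1 ] yaw 89.51 t 5.55 F [1.2 0.6 2.6] q [ 0.74  0.61 -0.73  1.99  0.59  0.76  1.22] g 0.154
[ 0.30476467 -0.21740045 -0.82246416]
```

```bash
python3 -m pendant '[{"x":0,"y":0,"z":0,"wx":0,"wy":0,"wz":0,"claw":0.3},{"x":0,"y":0,"z":0,"wx":0,"wy":0,"wz":0,"claw":0.6},{"x":0,"y":0,"z":0,"wx":0,"wy":0,"wz":0,"claw":0.6},{"x":0,"y":0,"z":0,"wx":0,"wy":0,"wz":0,"claw":0.6},{"x":0,"y":0,"z":0,"wx":0,"wy":0,"wz":0,"claw":0.6},{"x":-15,"y":0,"z":0,"wx":0,"wy":0,"wz":0,"claw":0.6},{"x":-40,"y":0,"z":0,"wx":0,"wy":0,"wz":0,"claw":0.6},{"x":-75,"y":0,"z":0,"wx":0,"wy":0,"wz":0,"claw":0.6},{"x":-110,"y":0,"z":0,"wx":0,"wy":0,"wz":0,"claw":0.6},{"x":-130,"y":0,"z":0,"wx":0,"wy":0,"wz":0,"claw":0.6},{"x":-130,"y":0,"z":0,"wx":0,"wy":0,"wz":0,"claw":0.6}]'
python3 - <<'E'
from h import *
import cv2
go(.4877,-.176,.112,90)
i=vision.camera_info("wrist");print(i['origin'],i['rotation'])
cv2.imwrite("pics/w5.png",vision.read_camera("wrist")[:,:,::-1])
cv2.imwrite("pics/s5.png",cv2.resize(vision.read_camera("side")[200:350,190:340,::-1],None,fx=4,fy=4))
E
```

```text
clock: 6.65
position: [0.4898, -0.1758, 0.2452]
tool_rot: [0.004, 1.569, -0.009]
force: [0.2, 0.3, -0.7]
grip_width: 0.6
pos [ 0.4898 -0.1758  0.2452] shift [133.2   0.2  -2.4] turn [-0.49  0.11  0.2 ] yaw 89.51 t 6.65 F [ 0.2  0.3 -0.7] q [ 0.84  0.45 -0.85  1.84  0.4   1.03  1.39] g 0.6
[ 0.40719647 -0.17338423  0.36528025] [-0.25896218 -0.25158657  1.54714527]
```

View pics/w5.png

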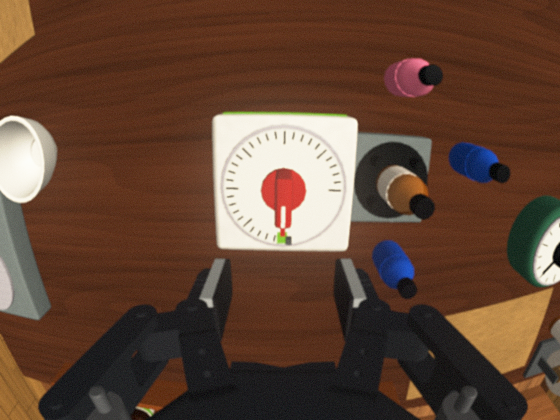

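View pics/s5.png

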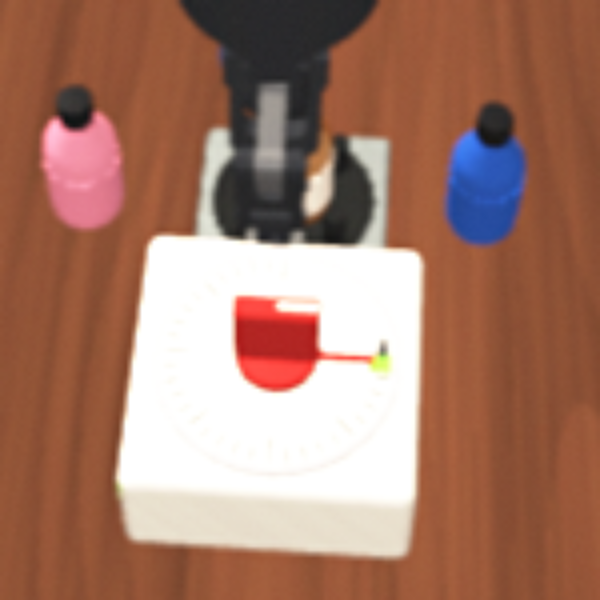

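Run:
```python
import cv2
im=cv2.imread("pics/w5.png")[110:255,210:430];cv2.imwrite("pics/w5z.png",cv2.resize(im,None,fx=3.6,fy=3.6,interpolation=cv2.INTER_CUBIC))
```

```text
(no output)
```

View pics/w5z.png

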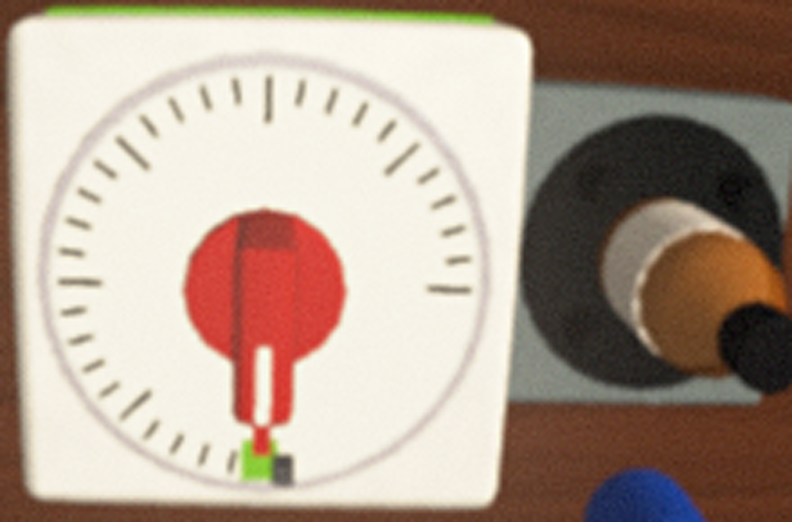

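Run:
```python
from h import *
i=vision.camera_info("wrist");i['fish']=1
f=lambda u,v,z:at(i,(210+(u+.5)/3.6-.5,110+(v+.5)/3.6-.5),z)
a=f(265,288,.083);b=f(261,445,.078);c=f(268,100,.074)
print(a,b,np.degrees(np.arctan2(*(b-a)[1::-1])),np.degrees(np.arctan2(*(b-c)[1::-1])))
print(env.get_obs()['force'],env.get_obs()['joint_velocities'].round(3))
ticket.job_done()
```

```text
[ 0.48274203 -0.17436908  0.083     ] [ 0.52698594 -0.17580515  0.078     ] -1.8590591124905491 -1.6412381211573392
[ 0.33997569 -1.00315093  0.39248924] [-0.004  0.021  0.01   0.022  0.001 -0.004 -0.003]Traceback (most recent call last):
  File "<stdin>", line 7, in <module>
NameError: name 'ticket' is not defined
```

The measured pointer direction is −1.7°. The tester itself is turned about −1.3° (bottle direction 88.7°), so that agrees with zero to within the measurement. The script failed only on a missing import, so I hand in now.

```bash
python3 -c "
from rig import ticket
print(ticket.job_done())"
```

```text
the job is handed in; nothing more can be done
None
```

The tester is ready: the red peak pointer is back at its zero stop, and I handed the job in at about 6.8 s of the 29 s allowed.

- **What I did:** I pinched the red knob's bar from above and turned it about 67° anticlockwise until it met the stop. There the vertical moment rose to 1.8 N m, against 0.06 N m of friction. I eased off part of that, opened the gripper and lifted clear to about 245 mm.
- **Pointer:** After release, the pictures show it on the green patch against the dark post. I measured it at −1.7° in the world. The tester itself is turned about −1.3°, so this agrees with zero to within the measurement.
- **Bottle:** It still stands upright in its seat.
- **Timer:** I never went near the black knob. I did not measure its pointer again afterwards.
- **Clearance:** The gripper was touching nothing at the end, with force readings of about 1 N or less.
- **Errors and disagreements:**
  - My first move call was refused for its row format and moved nothing.
  - My first hand-in script stopped on a missing import, and the second went through.
  - The last wrist picture put the knob axis about 5 mm nearer the robot than the earlier measurements. The arm was still settling slightly at the time.

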